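# Shake up the amber sample flask on the touch mixer

## Task

The reference-sphere sample has to be shaken up before it goes under the microscope: first turn the touch mixer's speed dial to 6, then take the amber flask with the blue stopper, set it upright in the mixer's sprung rubber ring cup and press it down until the cup is fully down, without ramming it. Finish while still holding the flask pressed down like that: do not let go. Leave the other flask, the glass dish and the slide box where they are.

Things in the scene. Friction and masses are not known exactly. Their poses are not given: they have to be found in the camera images.
- mixer: touch mixer fixed to the table: cream body 200 mm (x) by 130 mm (y), flat deck 70 mm above the table. Origin: centre of its underside; x axis from the dial end to the cup end. Grey dial on the deck at x = -52 mm; black rubber ring cup at x = +40 mm over a round turret 88 mm across, 94 mm above the table. It runs as soon as the cup is pressed down
- speed_dial (a joint): speed dial, grey knurled sleeve, axis upright; rad, 0.4363 x scale number (6 = 2.618, end stop 10 = 4.363), grows clockwise seen from above. A click every 25 degrees, about 0.04 Nm to pass; let go between clicks it springs to the nearer. White pointer on it: along the mixer's +x at 5, 25 degrees clockwise of that at 6. White numerals and ticks around it. Starts on click 1 to 4
- dial_grip (a point): point on the dial's axis at grip height, 26 mm above the deck (96 mm above the table). The sleeve is 35 mm in diameter and reaches from 4 to 29 mm above the deck, with a flange 40 mm across below it; the point turns with the dial
- mixer_cup (a joint): how far the mixer's sprung ring cup is pressed down, in m: 0 = up, 0.012 = fully down on its rubber stop (which yields up to 4 mm more, about 1 mm per 6 N). It takes about 4 N to start moving, then about 1 N more for each mm, 16 N to be fully down, and it springs up again when let go; the flask's own weight does not move it
- cup_seat (a point): centre of the cup's ring seat (moves with the cup), 120 mm above the table when the cup is up. The seat is a flat rubber ring, hole 34 mm across; a wall 57 mm across inside and 65 mm outside stands 12 mm high around it. The bulb rests on the edge of the hole, its lowest point then about 6 mm below this point
- flask: the amber glass round flask with blue stopper, 106 mm tall, about 0.11 kg: ball-shaped bulb 52 mm in diameter, above it a straight neck and stopper 22 mm in diameter from 50 to 106 mm. Origin: lowest point of the bulb; z axis up along the neck. It stands in its cork ring with the origin about 19 mm above the table
- flask_bulb (a point): centre of the amber flask's bulb, 26 mm above its lowest point
- flask_neck (a point): point on the axis of the amber flask's neck to grip it by, 82 mm above its lowest point
- cork_ring: loose cork ring that the amber flask stands in: 80 mm across, 25 mm high, hole 34 mm. Origin: centre of its underside
- spare_flask: another flask, green glass with red stopper, same shape as the amber one; to be left alone. Origin: lowest point of its bulb
- spare_ring: cork ring that the green flask stands in, same as the other. Origin: centre of its underside
- petri_dish: covered round glass dish, 95 mm across, 17 mm high; to be left alone. Origin: centre of its underside
- slide_box: yellow slide box, 85 x 100 mm, 34 mm high; to be left alone. Origin: centre of its underside
Things that resemble listed ones, but are neither listed nor needed, are in the scene too. Of the things like the flask, leave any that is pink or purple; of the rest the smaller one is meant.

How it is judged:
By the outcome, as a careful person would: the job done as asked, in the order asked, and still so for the second after the job is handed in, while the arm keeps its last pose, push and grip.
It also fails if it takes over 69 s, if anything falls off the work surface, if the arm or the gripper's body presses on something with over 40 N, if the wrist force passes 120 N, or if a joint passes its speed limit or range.

## Robot

A 6-joint arm with a two-finger parallel gripper is mounted at the origin on the work surface. World frame = base frame: x ahead of the robot, y to its left, z up, the work surface at z = 0. Lengths are in mm, angles in rad, forces in N, time in s.
With the tool pointing down it reaches from about 400 to 825 mm from the base axis. Payload 7 kg.
Tool frame: the origin (TCP) lies at the very end of the fingers, on their centre line; the grasp point (between the pads) lies tcp_to_grasp behind it (tcp_to_grasp is the distance from the TCP to the grasp point, in mm); z points along the fingers, y is the line along which they close (so a half turn about z gives the same grasp; the last joint's range is limited). The gripper opens to 88 mm and grips with 3 to 60 N. Pads are 19 mm wide; open, the fingers measure 130 mm over their backs; the gripper's body (78 mm by 193 mm) begins 47 mm behind the grasp point.
Start: joints at [-0.835, 0.359, 0.012, 0, -1.224, -0.288], TCP at [292.235, -608.435, 226.561] pointing down, gripper open.
Joint ranges: [-3.07, 3.07], [-1.43, 2.12], [-1.02, 1.25], [-3.03, 1.67], [-3.05, -0], [-3.03, 3.03]. Speed limits (rad/s): [2.39, 2.39, 3.01, 3.14, 3.14, 3.14].

## Interface

Orientations are given as [roll, pitch, yaw] about the fixed x, y, z axes, in that order (R = Rz(yaw) Ry(pitch) Rx(roll)).
In Python, from station import * gives the robot as it stands. The module is installed in compiled form; this text tells all that it offers.
- The arm moves only by the tool step_arm, never from a script. Its argument "moves" is a list of rows, each a list of 3 entries, a list of its own where there are three numbers: the closure, from 0 (fully open) to 1 (shut), then the shift along the world's x, y, z in m, then the turn about the world's z in degrees. A call has 1 to 12 rows; each row shifts and turns the commanded pose from where the row before left it; what a row does not reach is not made up. A row lasts 1/8 s, in which the tool goes at most 62.5 mm and 10.7 degrees, less where a joint would pass 70% of its speed; a pose out of reach is approached as far as the arm can. A call is refused whole if a number of a shift passes 0.0625 or a number of a turn 10.7, either way. A call with a gripper value outside its range is refused whole. The fingers move at their own pace and stop on an object; "squeeze" is the grip in N (left out, the last holds). Time passes only in rows, so rows that do not move let the fingers close. It gives the time, the measured TCP pose, the force, the opening and the grip force at its end, in the units of the state.
- observe(): the state, without advancing time (a new reading comes with each control period).
- capture(name): name is "scene" or "top"; returns (picture, depth): 384x512x3 uint8, blue, green, red; 384x512 float32, mm along the optical axis (not along the pixel's ray), 0 where there is no reading.
- camera_params(name): a dict with "fx", "fy", "cx", "cy" (pixels), "extrinsics" (4x4, takes a point from camera to world coordinates). Camera axes: x right, y down, z forward; pixel columns grow to the right and rows downward; lengths in mm; the calibration is good to about 2 mm. A picture is of the moment at which its call begins. camera_params takes no time and is no camera call.
- sign_off(): hands the job in; it is judged then, once.
The state is a dict: "time_s": time; "joint_positions": joint angles; "dq": joint speeds; "joint_efforts": joint torques, N m; "tcp_pos": TCP position; "eef_rot": TCP orientation; "contact_force": force on the tool from outside, world axes, zero at the start; "wrist_torque": the same for the moment, N m; "grip_width": opening from 0.0 (shut) to 1.0 (fully open); "finger_force": force on a finger pad.
Only numpy, scipy, OpenCV 4.12 (cv2) and the standard library are available. Lean on these libraries where they do the work, as an engineer would, in place of code of your own. Each camera call takes 0.05 s, during which the arm holds its last target. There are 200 camera calls.

## Working session

There is one attempt and no reset: what is moved stays moved. The work goes in short steps, Python scripts to look and compute and a tool call to move; the robot and the scene stay as the last step left them, time stands still between calls to the robot, and variables do not carry over. Pictures are saved under pics/ and viewed, at most 10 in all, crops included, and the job is handed in when it is done.

Besides the shell and the picture viewer there is one more tool, called after "Call:" as name([rows], argument=value, ...), one row to a line, values as JSON. step_arm: Moves the arm, as the interface text tells. Its arguments: {"type":"object","properties":{"moves":{"type":"array"},"squeeze":{"type":"number"}},"required":["moves"]}

```bash
mkdir -p pics
python3 - <<'E'
from station import *
import cv2,numpy as np
np.set_printoptions(precision=3,suppress=True)
for n in("scene","top"):
    p,d=capture(n);c=camera_params(n);np.savez(n+"0",p=p,d=d,**c);cv2.imwrite(f"pics/{n}0.png",cv2.resize(p,(800,600),interpolation=cv2.INTER_CUBIC));print(n,c,(d>0).mean())
print(observe())
E
```

```text
scene {'fx': 482.3617751522953, 'fy': 482.3617751522953, 'cx': 243.38669182104027, 'cy': 191.453258894003, 'extrinsics': array([[  -0.694,    0.51 ,   -0.508, 1185.664],
       [   0.719,    0.504,   -0.478,  731.948],
       [   0.013,   -0.697,   -0.717,  979.101],
       [   0.   ,    0.   ,    0.   ,    1.   ]])} 0.9960581461588541
top {'fx': 387.47202151485095, 'fy': 387.47202151485095, 'cx': 255.39223982644123, 'cy': 186.28721179096095, 'extrinsics': array([[ -0.002,  -0.998,   0.061, 510.448],
       [ -1.   ,   0.003,   0.003, 109.003],
       [ -0.003,  -0.061,  -0.998, 891.856],
       [  0.   ,   0.   ,   0.   ,   1.   ]])} 0.9959055582682291
{'time_s': 0.1, 'joint_positions': array([-0.835,  0.359,  0.011, -0.   , -1.224, -0.288]), 'dq': array([ 0.   , -0.002,  0.004,  0.001, -0.   , -0.   ]), 'joint_efforts': array([ -0.   , -58.417,  29.375,   7.015,   0.01 ,  -0.   ]), 'tcp_pos': array([ 292.047, -608.059,  225.705]), 'eef_rot': array([ 3.14 , -0.   , -2.694]), 'contact_force': array([ 0.756, -0.374, -0.039]), 'wrist_torque': array([ 0.017, -0.038, -0.021]), 'finger_force': 0.0, 'grip_width': 1.003106565143306}
```

View pics/scene0.png

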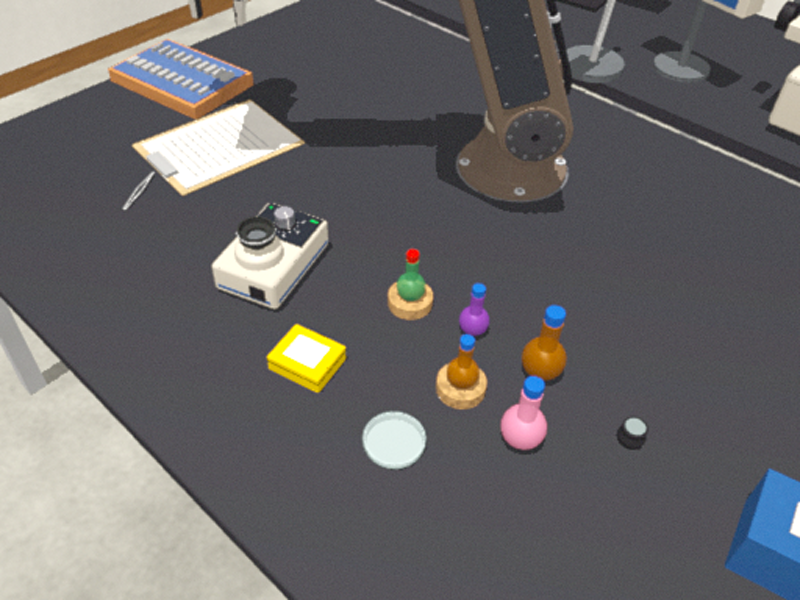

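View pics/top0.png

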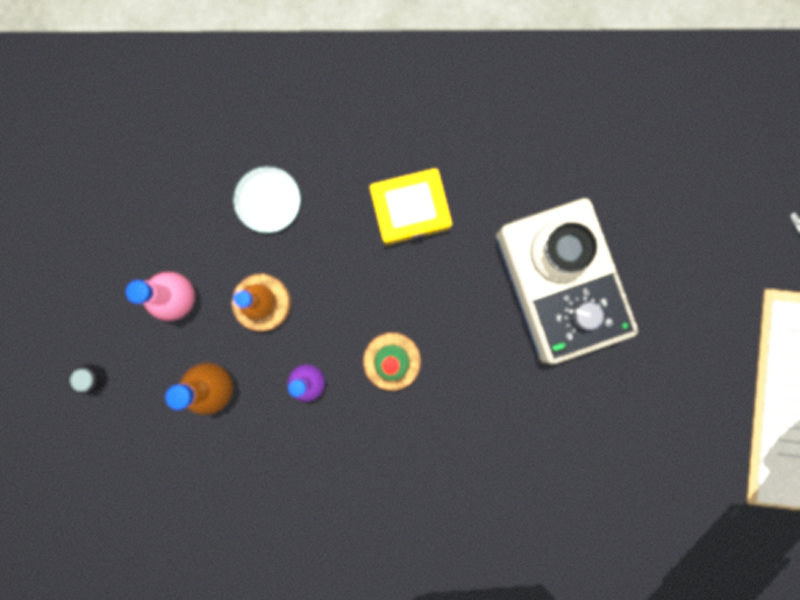

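The scene view (800x600) shows the amber flask in its cork at (462,370), the mixer at (270,250), its dial at (285,215), and the larger amber, purple and pink decoys. In the top view the flask's cork is at (260,302), the cup at (570,247) and the dial at (588,316).

```bash
cat > h.py <<'E'
import numpy as np,cv2
from scipy.optimize import least_squares
np.set_printoptions(precision=2,suppress=True)
def cloud(p,d,c):
    v,u=np.mgrid[:384,:512]
    P=np.stack([(u-c['cx'])/c['fx']*d,(v-c['cy'])/c['fy']*d,d],-1)
    W=P@c['extrinsics'][:3,:3].T+c['extrinsics'][:3,3]
    W[d<=0]=np.nan
    return W
def circ(X,r=None):
    m=X.mean(0)
    f=(lambda q:np.hypot(*(X-q[:2]).T)-(q[2] if r is None else r))
    return least_squares(f,[*m,r or 20],loss='soft_l1').x
def load(n):
    z=np.load(n+'.npz');c={k:z[k] for k in z.files};return z['p'],cloud(z['p'],z['d'],c),c
E
python3 - <<'E'
from h import *
ims=[]
for n in('scene','top'):
    p,W,c=load(n+'0')
    h=cv2.cvtColor(p,cv2.COLOR_BGR2HSV).astype(int)
    x,y,z=W[...,0],W[...,1],W[...,2]
    def px(u,v):
        w=W[int(v/1.5625),int(u/1.5625)];return w
    g={'scene':dict(cup=(257,232),dial=(285,213),cork=(462,385),stop=(467,341),spare=(413,257)),'top':dict(cup=(570,247),dial=(588,316),cork=(275,302),stop=(243,299),spare=(390,366))}[n]
    print(n,{k:px(*v) for k,v in g.items()})
    tbl=W[(z<15)&(z>-15)&(x>400)&(x<800)];print('table z',np.median(tbl[:,2]))
    D=px(*g['dial'])
    near=np.hypot(x-D[0],y-D[1])<130
    deck=near&(abs(z-70)<5)
    print('deck z',np.median(z[deck]),'rect',cv2.minAreaRect(W[deck][:,:2].astype(np.float32)))
    dt=(np.hypot(x-D[0],y-D[1])<30)&(z>90)&(z<112)
    print('dialtop',circ(W[dt][:,:2]),np.percentile(z[dt],[5,50,95]),dt.sum(),np.median(W[dt],0))
    C=px(*g['cup'])
    for a,b in((126,138),(112,126),(90,98)):
        m=near&(z>a)&(z<b); print('cup',a,b,circ(W[m][:,:2]) if m.sum()>5 else 0,np.median(W[m],0),m.sum(), (W[m].min(0)+W[m].max(0))/2 if m.sum() else 0)
    S=px(*g['stop'])
    nf=np.hypot(x-S[0],y-S[1])<60
    for a,b in((15,30),(32,60),(70,120),(118,135)):
        m=nf&(z>a)&(z<b)&((h[...,1]>120)); print('fl',a,b,circ(W[m][:,:2]) if a!=118 else 0,circ(W[m][:,:2],11) if a==70 else '',np.median(W[m],0),m.sum())
    ct=nf&(z>20)&(z<30);print('cork',cv2.minEnclosingCircle(W[ct][:,:2].astype(np.float32)))
    u,v=[int(t/1.5625) for t in g['dial']]
    ims.append(cv2.resize(p[v-24:v+24,u-32:u+32],(640,480),interpolation=cv2.INTER_CUBIC))
cv2.imwrite('pics/dial0.png',cv2.resize(np.hstack(ims),(800,300)))
E
```

```text
scene {'cup': array([ 604.92, -115.57,  112.35]), 'dial': array([ 528.19, -130.44,  101.52]), 'cork': array([568.63, 327.71,  44.88]), 'stop': array([550.45, 312.87, 121.85]), 'spare': array([470.48, 131.62, 125.14])}
table z 0.33424297134570224
deck z 70.35298789658026 rect ((565.970947265625, -119.8271484375), (180.9025421142578, 130.78810119628906), 18.537097930908203)
dialtop [ 527.41 -133.82   13.71] [ 91.14  98.07 101.57] 106 [ 529.25 -130.12   98.07]
cup 126 138 [ 613.9  -104.59   30.53] [ 613.03 -102.29  130.54] 134 [ 614.03 -104.14  130.99]
cup 112 126 [ 615.92 -101.54   26.74] [ 611.9  -109.31  119.42] 259 [ 614.14 -104.59  119.01]
cup 90 98 [ 591.06 -129.91   57.11] [619.01 -91.59  93.29] 276 [ 583.07 -108.41   94.03]
fl 15 30 [550.62 315.28  34.05]  [568.88 331.97  24.68] 254
fl 32 60 [548.41 314.01  23.36]  [565.38 325.73  51.9 ] 166
fl 70 120 [547.54 313.44  10.91] [547.44 313.39  11.  ] [556.23 319.35  94.25] 114
fl 118 135 0  [550.15 315.69 124.05] 64
cork ((548.3870849609375, 315.50238037109375), 41.05198669433594)
top {'cup': array([ 615.19, -108.45,  112.18]), 'dia
[... 292 characters left out ...]
32080078), 18.9798641204834)
dialtop [ 526.54 -135.8    12.73] [ 95.55  99.75 101.96] 247 [ 526.42 -136.21   99.75]
cup 126 138 [ 613.25 -106.45   30.6 ] [ 612.81 -106.01  131.78] 264 [ 614.02 -106.36  131.57]
cup 112 126 [ 613.98 -107.73   21.05] [ 615.06 -110.09  119.98] 597 [ 615.09 -105.35  118.87]
cup 90 98 [ 614.63 -111.84   38.07] [594.86 -85.97  93.71] 346 [ 581.96 -111.45   94.  ]
fl 15 30 [549.14 313.56  33.84]  [536.85 302.68  25.27] 370
fl 32 60 [548.58 310.97  23.17]  [541.59 295.8   55.43] 141
fl 70 120 [548.76 312.03  11.39] [548.65 311.59  11.  ] [546.83 302.08  89.01] 50
fl 118 135 0  [548.78 310.38 124.93] 79
cork ((548.420166015625, 311.56304931640625), 39.986167907714844)
```

View pics/dial0.png

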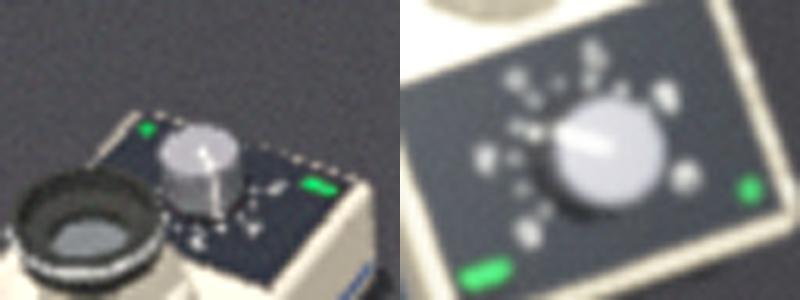

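The dial pointer in the top crop runs from (612,153) to (560,132), which is 49° CCW of the mixer's +x, so it is on click 3. It needs 75° clockwise. Moving above the dial now.

Call:
step_arm([
  [0.4,[0.021,0.043,-0.002],2.8],
  [0.4,[0.021,0.043,-0.002],2.8],
  [0.4,[0.021,0.043,-0.002],2.8],
  [0.4,[0.021,0.043,-0.002],2.8],
  [0.4,[0.021,0.043,-0.002],2.8],
  [0.4,[0.021,0.043,-0.002],2.8],
  [0.4,[0.021,0.043,-0.002],2.8],
  [0.4,[0.021,0.043,-0.002],2.8],
  [0.4,[0.021,0.043,-0.002],2.8],
  [0.4,[0.021,0.043,-0.002],2.8],
  [0.4,[0.025,0.043,-0.002],2.8],
  [0.4,[0,0,0],0],
], squeeze=30)

```text
time_s: 1.6
tcp_pos: [528.3, -133.0, 204.0]
eef_rot: [3.141, -0.0, -2.152]
contact_force: [-0.1, 0.5, -0.1]
grip_width: 0.598
finger_force: 0.0
```

Run:
```python
from station import *
from h import *
o=observe();print(tcp_to_grasp,o['time_s'],o['tcp_pos'],o['eef_rot'],o['joint_positions'],o['grip_width']*88,o['contact_force'])
p,W,c=load('top0')
for k,(a,b,s) in dict(pink=(139,292,30),big=(178,397,30),purple=(297,387,25)).items():
    w=W[int((b-s)/1.56):int((b+s)/1.56),int((a-s)/1.56):int((a+s)/1.56)].reshape(-1,3);t=w[w[:,2]>np.nanmax(w[:,2])-8];print(k,np.median(t,0))
```

```text
18.8 1.6 [ 528.33 -132.96  203.97] [ 3.14 -0.   -2.15] [ 0.11  0.16 -0.31 -0.   -1.1  -0.69] 52.65372590791203 [-0.13  0.48 -0.11]
pink [557.15 437.62 139.15]
big [427.45 382.32 146.41]
purple [434.7  243.5  106.51]
```

Call:
step_arm([
  [0.4,[0,0,-0.025],0],
  [0.4,[0,0,-0.025],0],
  [0.4,[0,0,-0.025],0],
  [0.4,[0,0,-0.02],0],
  [0.4,[0,0,0],0],
  [0.4,[0,0,0],0],
])

```text
time_s: 2.35
tcp_pos: [527.5, -135.8, 110.3]
eef_rot: [-3.141, 0.0, -2.157]
contact_force: [0.2, 0.4, 0.9]
grip_width: 0.599
finger_force: 0.0
```

Run:
```python
from station import *
from h import *
o=observe();print(o['tcp_pos'],o['eef_rot'],o['contact_force'])
ims=[]
for n,(u,v) in dict(scene=(182,137),top=(376,202)).items():
    p,d=capture(n);ims.append(cv2.resize(p[v-45:v+45,u-45:u+45],(400,400),interpolation=cv2.INTER_CUBIC))
cv2.imwrite('pics/pre.png',np.hstack(ims))
```

```text
[ 527.48 -135.85  110.27] [-3.14  0.   -2.16] [0.16 0.41 0.9 ]
```

View pics/pre.png

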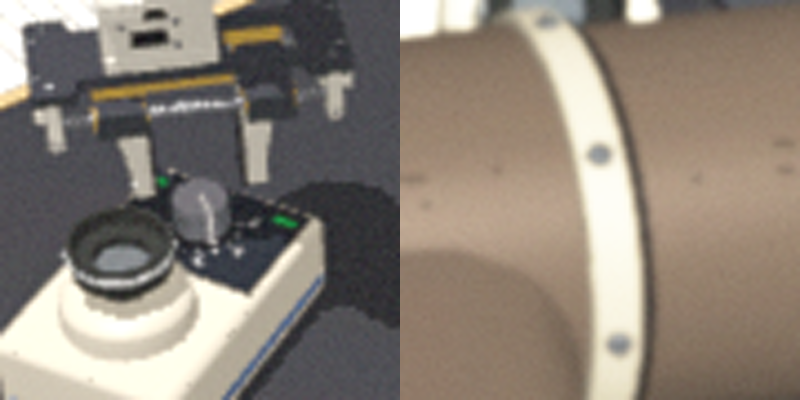

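The left (scene) half shows the open fingers straddling the dial at (200,210), well centred. The arm hides the top view. Descending and gripping.

Call:
step_arm([
  [0.4,[0,0.001,-0.016],0],
  [0.4,[0,0,-0.015],0],
  [0.4,[0,0,0],0],
  [0.6,[0,0,0],0],
  [0.7,[0,0,0],0],
  [1,[0,0,0],0],
  [1,[0,0,0],0],
  [1,[0,0,0],0],
], squeeze=25)

```text
time_s: 3.45
tcp_pos: [528.9, -134.9, 79.2]
eef_rot: [-3.139, 0.001, -2.156]
contact_force: [5.1, -5.2, -4.8]
grip_width: 0.393
finger_force: 25.0
```

Call:
step_arm([
  [1,[0.001,-0.001,0],0],
  [1,[0,0,0],-7.5],
  [1,[0,0,0],-7.5],
  [1,[0,0,0],-7.5],
  [1,[0,0,0],-7.5],
  [1,[0,0,0],-7.5],
  [1,[0,0,0],-7.5],
  [1,[0,0,0],-7.5],
  [1,[0,0,0],-7.5],
  [1,[0,0,0],-7.5],
  [1,[0,0,0],-7.5],
  [1,[0,0,0],0],
])

```text
time_s: 4.95
tcp_pos: [530.0, -137.9, 79.2]
eef_rot: [-3.14, 0.004, 2.817]
contact_force: [6.8, -18.0, -8.0]
grip_width: 0.392
finger_force: 25.0
```

Call:
step_arm([
  [1,[0,0,0],0],
  [1,[0,0,0],0],
])

```text
time_s: 5.2
tcp_pos: [530.1, -137.9, 79.2]
eef_rot: [-3.14, 0.004, 2.818]
contact_force: [7.5, -18.8, -8.0]
grip_width: 0.395
finger_force: 25.0
```

```bash
python3 -c "
from station import *
o=observe();print(o['tcp_pos'],o['eef_rot'],o['contact_force'],o['wrist_torque'],o['joint_positions'])"
```

```text
[ 530.05308127 -137.90372917   79.21282489] [-3.13970684  0.00381688  2.81839332] [  7.47602404 -18.81604328  -7.95861139] [-6.49157245 -2.91820338 -0.05826986] [ 0.10568045  0.29295953 -0.46338193  0.00455167 -0.81177307 -2.00280781]
```

Call:
step_arm([
  [1,[0,-0.002,0],0],
  [1,[0,0,0],0],
  [0.4,[0,0,0],0],
  [0.4,[0,0,0],0],
  [0.4,[0,0,0],0],
  [0.4,[0,0,0.02],0],
  [0.4,[0,0,0.03],0],
  [0.4,[0,0,0.04],0],
  [0.4,[0,0,0.04],0],
  [0.4,[-0.01,0.06,0.01],-7],
  [0.4,[-0.01,0.06,0],-7],
  [0.4,[-0.01,0.06,0],-7],
])

```text
time_s: 6.7
tcp_pos: [497.6, 44.1, 219.0]
eef_rot: [3.141, 0.0, 2.447]
contact_force: [0.7, 0.2, -0.3]
grip_width: 0.6
finger_force: 0.0
```

Call:
step_arm([
  [0.4,[0.01,0.06,0],-7],
  [0.4,[0.01,0.06,0],-7],
  [0.4,[0.01,0.05,0],-7],
  [0.4,[0,0,0],0],
  [0.4,[0,0,0],0],
])

```text
time_s: 7.32
tcp_pos: [558.9, 159.4, 211.3]
eef_rot: [3.127, -0.102, 2.182]
contact_force: [0.2, -1.3, 0.8]
grip_width: 0.601
finger_force: 0.0
```

Run:
```python
from station import *
from h import *
o=observe();print(o['time_s'],o['tcp_pos'],o['eef_rot'],o['joint_positions'],o['contact_force'])
ims=[]
for n,(u,v) in dict(scene=(182,140),top=(370,190)).items():
    p,d=capture(n);ims.append(cv2.resize(p[v-30:v+30,u-30:u+30],(400,400),interpolation=cv2.INTER_CUBIC))
cv2.imwrite('pics/dial1.png',np.hstack(ims))
```

```text
7.325 [558.92 159.45 211.33] [ 3.13 -0.1   2.18] [ 0.54  0.23 -0.16 -0.11 -1.17 -3.03] [ 0.16 -1.27  0.8 ]
```

View pics/dial1.png

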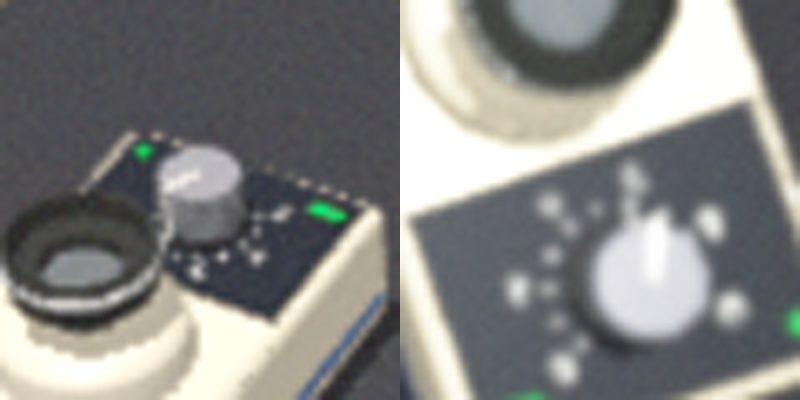

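The dial pointer in the right crop runs from (655,280) to (660,215), about 5° clockwise of world +x, so it is at 6. Joint 6 reached its limit, so I'll unwind it with positive turns while going towards the amber flask.

Call:
step_arm([
  [0,[0,0.0,0],10.4],
  [0,[0,0.0,0],10.4],
  [0,[0,0.02,0],10.4],
  [0,[0,0.02,0],10.4],
  [0,[0,0.02,0],10.4],
  [0,[0,0.02,0],10.4],
  [0,[0,0.02,0],10.4],
  [0,[0,0.02,0],10.4],
  [0,[0,0.01,0],10.4],
  [0,[0,0.01,0],10.4],
  [0,[0,0,0],10.4],
  [0,[0,0,0],10.4],
])

```text
time_s: 8.93
tcp_pos: [558.9, 299.7, 212.3]
eef_rot: [3.126, -0.102, -1.916]
contact_force: [-0.4, -0.0, -0.6]
grip_width: 1.004
finger_force: 0.0
```

Call:
step_arm([
  [0.3,[0,0,0],10.2],
  [0.3,[0,0,0],0],
  [0.3,[0,0,0],0],
])

```text
time_s: 9.3
tcp_pos: [559.2, 299.8, 212.2]
eef_rot: [3.126, -0.102, -1.749]
contact_force: [0.0, -0.3, -0.8]
grip_width: 0.731
finger_force: 0.0
```

```bash
python3 -c "
from station import *
o=observe();print(o['tcp_pos'],o['eef_rot'],o['contact_force'],o['joint_positions'])"
```

```text
[559.23117261 299.80717014 212.16371006] [ 3.12585378 -0.1021626  -1.74866721] [ 0.01748037 -0.29999955 -0.75191877] [ 0.82498531  0.35003921 -0.05674615  0.04370435 -1.25894239 -1.01904843]
```

The tool has kept a 6° tilt, but it is about the closing axis. A vertical neck between the pads therefore stays upright, and the moves are pure shifts. Carrying on to the neck.

Call:
step_arm([
  [0.3,[-0.0055,0.005,0],0],
  [0.3,[-0.0055,0.0055,0],0],
  [0.3,[0,0,-0.03],0],
  [0.3,[0,0,-0.035],0],
  [0.3,[0,0,0],0],
  [0.3,[0,0,0],0],
])

```text
time_s: 10.05
tcp_pos: [549.0, 311.0, 147.9]
eef_rot: [3.127, -0.102, -1.745]
contact_force: [-0.1, 0.5, 1.7]
grip_width: 0.699
finger_force: 0.0
```

Run:
```python
from station import *
from h import *
o=observe();print(o['tcp_pos'],o['eef_rot'])
p,d=capture('scene');u,v=295,235
cv2.imwrite('pics/fl.png',cv2.resize(p[v-60:v+60,u-60:u+60],(600,600),interpolation=cv2.INTER_CUBIC))
```

```text
[548.99 311.04 147.94] [ 3.13 -0.1  -1.74]
```

View pics/fl.png

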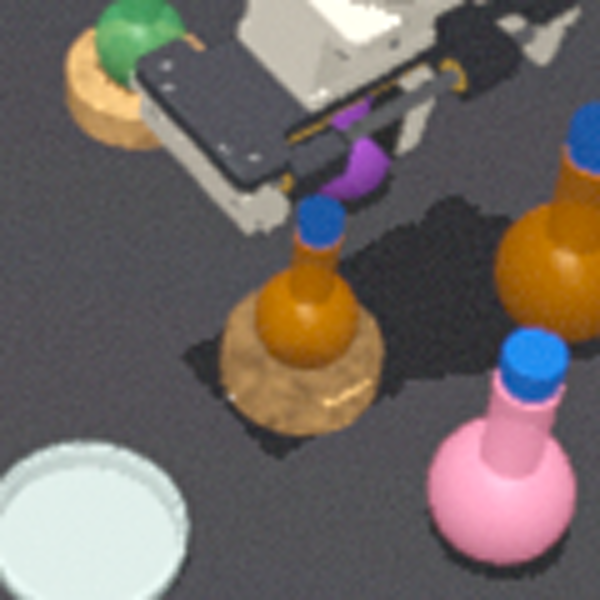

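Run:
```python
from h import *
p,W,c=load('scene0');T=np.linalg.inv(c['extrinsics'])
for q in((549,311.04,147.9),(549,311,125),(548.2,312.6,125)):
    P=T[:3,:3]@np.array(q)+T[:3,3];u=c['fx']*P[0]/P[2]+c['cx'];v=c['fy']*P[1]/P[2]+c['cy'];print((u-235)*5,(v-175)*5)
```

```text
319.20098263643865 174.35384198699367
314.5189573322605 206.8539336307343
318.2271651185522 207.73975840271902
```

The crop shows the stopper top at (320,207), and my position estimate projects to (318,208). The fingers, at (265,225) and (405,145), straddle it. Descending and gripping.

Call:
step_arm([
  [0.3,[-0.001,0,-0.02],0],
  [0.3,[0,0,-0.02],0],
  [0.3,[0,0,-0.015],0],
  [0.3,[0,0,-0.01],0],
  [0.3,[0,0,0],0],
  [0.6,[0,0,0],0],
  [0.7,[0,0,0],0],
  [1,[0,0,0],0],
  [1,[0,0,0],0],
  [1,[0,0,0],0],
], squeeze=25)

```text
time_s: 11.35
tcp_pos: [547.7, 310.5, 81.9]
eef_rot: [3.126, -0.102, -1.745]
contact_force: [-0.4, 0.9, -0.5]
grip_width: 0.248
finger_force: 25.0
```

Call:
step_arm([
  [1,[0,0,0],0],
  [1,[0,0,0.01],0],
  [1,[0,0,0.02],0],
  [1,[0,0,0.03],0],
  [1,[0,0,0.03],0],
  [1,[0,0,0.03],0],
  [1,[0,0,0.025],0],
  [1,[0,0,0.01],0],
  [1,[0,0,0],0],
  [1,[0,0,0],0],
], squeeze=45)

```text
time_s: 12.6
tcp_pos: [546.9, 310.1, 235.4]
eef_rot: [3.124, -0.104, -1.745]
contact_force: [-0.3, 0.2, -1.4]
grip_width: 0.242
finger_force: 45.0
```

Call:
step_arm([
  [1,[0.003,-0.02,0],0],
  [1,[0.006,-0.04,0],0],
  [1,[0.007,-0.045,0],0],
  [1,[0.007,-0.045,0],0],
  [1,[0.007,-0.045,0],0],
  [1,[0.007,-0.045,0],0],
  [1,[0.007,-0.045,0],0],
  [1,[0.007,-0.045,0],0],
  [1,[0.006,-0.04,0],0],
  [1,[0.005,-0.03,0],0],
  [1,[0.003,-0.014,0],0],
  [1,[0.001,-0.005,0],0],
])

```text
time_s: 14.1
tcp_pos: [613.1, -109.5, 236.1]
eef_rot: [3.124, -0.103, -1.746]
contact_force: [-0.3, 0.4, -1.3]
grip_width: 0.242
finger_force: 45.0
```

Call:
step_arm([
  [1,[0,0,0],0],
  [1,[0,0,0],0],
  [1,[0,0,0],0],
])

```text
time_s: 14.48
tcp_pos: [613.5, -107.7, 236.8]
eef_rot: [3.126, -0.103, -1.744]
contact_force: [-0.4, -0.3, -1.2]
grip_width: 0.241
finger_force: 45.0
```

Run:
```python
from station import *
from h import *
o=observe();print(o['tcp_pos'],o['eef_rot'],o['contact_force'],o['joint_positions'],o['grip_width']*88)
p,d=capture('scene');np.savez('s2',p=p,d=d,**camera_params('scene'));u,v=180,130
cv2.imwrite('pics/cup.png',cv2.resize(p[v-60:v+60,u-60:u+60],(600,600),interpolation=cv2.INTER_CUBIC))
p,W,c=load('s2')
h=cv2.cvtColor(p,cv2.COLOR_BGR2HSV)
am=(h[...,0]>5)&(h[...,0]<22)&(h[...,1]>180)&(np.hypot(W[...,0]-614,W[...,1]+107)<60)&(W[...,2]>140)
X=W[am];print(am.sum(),X.min(0),X.max(0))
r=least_squares(lambda q:np.linalg.norm(X[X[:,2]<215]-q,axis=1)-26,[614,-107,195],loss='soft_l1').x
print('bulb',r)
m=(W[...,2]>126)&(W[...,2]<136)&(np.hypot(W[...,0]-614,W[...,1]+107)<45)&(h[...,1]<120)
print('cup',circ(W[m][:,:2]),m.sum())
```

```text
[ 613.47 -107.74  236.78] [ 3.13 -0.1  -1.74] [-0.41 -0.31 -1.18] [ 0.2   0.28 -0.12  0.1  -1.22 -0.4 ] 21.20917496672876
324 [ 593.48 -119.95  189.05] [638.35 -76.2  262.98]
bulb [ 611.13 -104.44  198.66]
cup [ 614.18 -104.57   30.49] 140
```

View pics/cup.png

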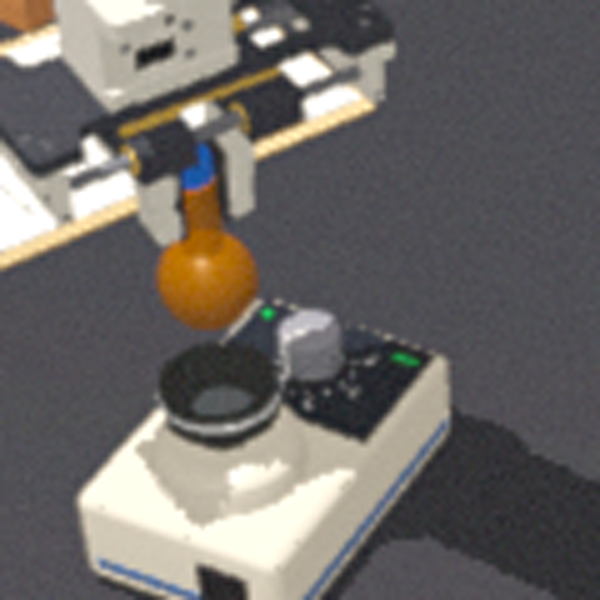

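The crop shows the bulb at (207,278) held upright above the cup, whose rim is at (220,390). It needs about +1.5 mm in x. Lowering to just above the seat.

Call:
step_arm([
  [1,[0.0015,-0.0005,-0.01],0],
  [1,[0,0,-0.015],0],
  [1,[0,0,-0.015],0],
  [1,[0,0,-0.01],0],
  [1,[0,0,-0.005],0],
  [1,[0,0,0],0],
  [1,[0,0,0],0],
])

```text
time_s: 15.4
tcp_pos: [615.3, -109.0, 182.2]
eef_rot: [3.126, -0.103, -1.745]
contact_force: [0.4, -0.4, -0.8]
grip_width: 0.244
finger_force: 45.0
```

Call:
step_arm([
  [1,[0,0,-0.002],0],
  [1,[0,0,-0.002],0],
  [1,[0,0,-0.002],0],
  [1,[0,0,0],0],
  [1,[0,0,0],0],
])

```text
time_s: 16.02
tcp_pos: [615.1, -109.1, 176.2]
eef_rot: [3.126, -0.103, -1.745]
contact_force: [-1.0, -0.8, 3.0]
grip_width: 0.244
finger_force: 45.0
```

Contact is made, with almost no side force, so the flask is centred. Pressing down slowly.

Call:
step_arm([
  [1,[0,0,-0.001],0],
  [1,[0,0,-0.001],0],
  [1,[0,0,-0.001],0],
  [1,[0,0,-0.001],0],
  [1,[0,0,-0.001],0],
  [1,[0,0,-0.001],0],
  [1,[0,0,-0.001],0],
  [1,[0,0,-0.001],0],
  [1,[0,0,0],0],
  [1,[0,0,0],0],
])

```text
time_s: 17.27
tcp_pos: [615.2, -109.2, 168.8]
eef_rot: [3.127, -0.103, -1.745]
contact_force: [-3.6, 0.7, 10.4]
grip_width: 0.242
finger_force: 45.0
```

Call:
step_arm([
  [1,[0,0,-0.001],0],
  [1,[0,0,-0.001],0],
  [1,[0,0,-0.001],0],
  [1,[0,0,-0.001],0],
  [1,[0,0,-0.001],0],
  [1,[0,0,0],0],
  [1,[0,0,0],0],
])

```text
time_s: 18.15
tcp_pos: [615.4, -109.2, 164.6]
eef_rot: [3.127, -0.103, -1.745]
contact_force: [-4.2, 1.4, 14.8]
grip_width: 0.24
finger_force: 45.0
```

Call:
step_arm([
  [1,[0,0,-0.0005],0],
  [1,[0,0,-0.0005],0],
  [1,[0,0,-0.0005],0],
  [1,[0,0,-0.0005],0],
  [1,[0,0,0],0],
  [1,[0,0,0],0],
  [1,[0,0,0],0],
])

```text
time_s: 19.02
tcp_pos: [615.4, -109.3, 163.1]
eef_rot: [3.128, -0.103, -1.744]
contact_force: [-5.6, 1.7, 17.7]
grip_width: 0.243
finger_force: 45.0
```

Run:
```python
from station import *
from h import *
o=observe();print(o['tcp_pos'],o['contact_force'])
p,d=capture('scene');np.savez('s3',p=p,d=d,**camera_params('scene'));u,v=180,130
cv2.imwrite('pics/end.png',cv2.resize(p[v-60:v+60,u-60:u+60],(600,600),interpolation=cv2.INTER_CUBIC))
p,W,c=load('s3');h=cv2.cvtColor(p,cv2.COLOR_BGR2HSV)
near=np.hypot(W[...,0]-614,W[...,1]+106)
m=(near<34)&(near>28)&(W[...,2]>105)&(W[...,2]<136)&(h[...,2]<90);print('rim z',np.percentile(W[m][:,2],[50,80,90,95]))
p,W,c=load('s2');h=cv2.cvtColor(p,cv2.COLOR_BGR2HSV);near=np.hypot(W[...,0]-614,W[...,1]+106)
m=(near<34)&(near>28)&(W[...,2]>105)&(W[...,2]<136)&(h[...,2]<90);print('before',np.percentile(W[m][:,2],[50,80,90,95]))
```

```text
[ 615.43 -109.3   163.07] [-5.64  1.75 17.69]
rim z [117.61 119.51 120.46 120.96]
before [127.07 131.86 132.65 133.87]
```

View pics/end.png

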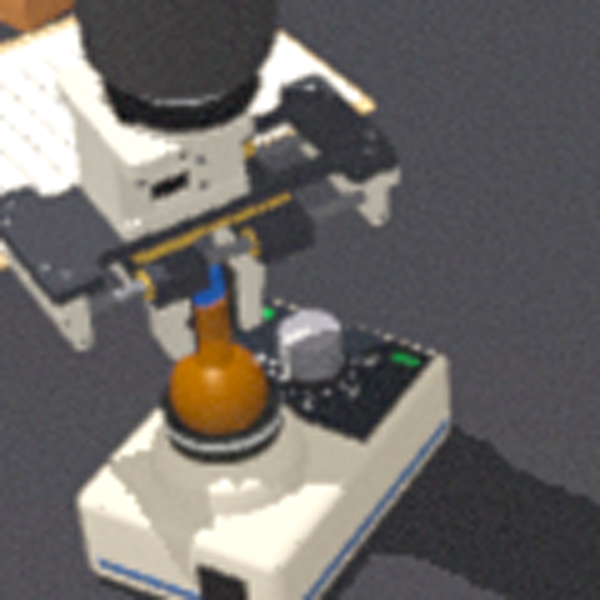

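The crop shows the flask upright in the cup at (218,390). The rim is about 12 mm lower, and the dial is unchanged. One more small push for margin.

Call:
step_arm([
  [1,[0,0,-0.0005],0],
  [1,[0,0,-0.0005],0],
  [1,[0,0,0],0],
  [1,[0,0,0],0],
  [1,[0,0,0],0],
  [1,[0,0,0],0],
])

```text
time_s: 19.82
tcp_pos: [615.5, -109.3, 162.5]
eef_rot: [3.128, -0.103, -1.744]
contact_force: [-6.8, 2.4, 19.7]
grip_width: 0.24
finger_force: 45.0
```

```bash
python3 -c "
from station import *
print(observe()['contact_force']);print(sign_off())"
```

```text
[-6.8110599   2.3784901  19.74279846]
the job is handed in; nothing more can be done
None
```

The job is handed in: the dial is at 6, and the amber flask is upright in the cup, held pressed fully down at about 20 N with the gripper still closed on it.

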